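# Take the slate out from under the covered ramekin

## Task

The slate needs rinsing: lift the ramekin, with its wooden lid left on, off the slate and stand it on the free counter beside the frame; then slide the slate right out through the open end of its beech frame until it lies flat on the marble, pressing firmly enough to draw it along but never hard enough to crack it (40 N would). Finally stand the ramekin, still covered and upright, back in the middle of the empty frame. Leave the other things on the counter where they are.

Things in the scene. Friction and masses are not known exactly. Their poses are not given: they have to be found in the camera images.
- frame: Pale beech frame, fixed. Origin: centre of the slate's bay, on the marble; z up, x from the open to the closed end. Waxed floor 6 mm thick; rails 18 mm wide, 15 mm high (from the marble) along both sides (inner faces y = -57, +57 mm) and the closed end (inner face x = +77 mm). Open at the -x end. Outside 172 x 150 mm.
- slate: Dark grey slate, 150 (x) x 110 (y) x 8 mm, 0.26 to 0.48 kg, smooth, no handle, too wide to grip. Origin: centre of its underside. Starts in the bay, x along the frame's x, top 14 mm above the marble, 1 mm below the rails, 2 mm of play, so only its top can be reached. Friction: slate on frame 0.3, fingertip on slate or slate on marble at least 0.6 (all vary 15 %).
- ramekin: White ceramic ramekin, an open round cup 66 mm across and 45 mm high, wall 4 mm, about 0.18 kg. Origin: centre of its underside, z up. At the start it stands on the slate, near its middle; it can be gripped across its outside, 25 to 40 mm above its foot.
- lid: Round brown wooden lid lying loose on the ramekin, 63 mm across, with a small knob; 24 mm high overall, of which 6 mm is a plug that sits inside the ramekin's mouth with 2 mm of play, so its top is 63 mm above the ramekin's foot. Origin: centre of the plug's underside (39 mm above the ramekin's foot when it is on).
- basket: Bystander: round rattan proofing basket, 205 mm across, 85 mm high. Origin: centre of its underside.
- scraper: Bystander: bench scraper lying flat, steel blade 100 x 150 mm on its +x side, round beech handle 22 mm thick and 150 mm long along y. Origin: on the counter under the handle's middle.
- jar: Bystander: glass starter jar with closed aluminium screw lid, 90 mm across, 128 mm high. Origin: centre of its underside.
- timer: Bystander: red mechanical kitchen timer with a turning knob, 72 mm across, 53 mm high. Origin: centre of its underside.
- spoon: Bystander: wooden spoon, 260 mm long, lying flat on the counter along its x axis, under 25 mm high. Origin: on the counter under its shaft.
- bowl: Bystander: small blue bowl, 120 mm across, 50 mm high. Origin: centre of its underside.
- frame_open (a point): Middle of the frame's open end, on the marble (frame x = -77 mm): the 6 mm high floor ends here in a step down to the marble. As the slate leaves, its front end dips onto the marble, then its rear end drops off this step.
- slate_rear (a point): Middle of the slate's rear edge (+x end), at mid thickness. A fingertip pressed on the slate's top with about 10 to 20 N can draw it towards the open end (a lighter press slips, more than 40 N cracks it); once a gap has opened at the closed end, fingertips let down into it can push here, 7 to 13 mm above the marble.
Not all that is in view belongs to the job. What is meant by the slate is not orange, turquoise or yellow, and is the larger of those in its own colour.

How it is judged:
By the outcome, as a careful person would: the job done as asked, in the order asked, and still so for the second after the job is handed in, with the robot touching nothing.
It also fails if it takes over 72 s, if anything falls off the work surface, if the arm or the gripper's body presses on something with over 40 N, if the wrist force passes 120 N, or if a joint passes its speed limit or range.

## Robot

A 6-joint arm with a two-finger parallel gripper is mounted at the origin on the work surface. World frame = base frame: x ahead of the robot, y to its left, z up, the work surface at z = 0. Lengths are in m, angles in rad, forces in N, time in s.
With the tool pointing down it reaches from about 0.325 to 0.875 m from the base axis. Payload 4.4 kg.
Tool frame: the origin (TCP) lies between the finger pads; the fingertips stand r.tip_extent ahead of it and the grasp point (between the pads) is the TCP (r.tip_extent is the distance from the TCP to the fingertips, in m); z points along the fingers, y is the line along which they close (so a half turn about z gives the same grasp; the last joint's range is limited). The gripper opens to 85 mm and grips with 20 to 120 N. Pads are 22 mm wide; open, the fingers measure 114 mm over their backs; the gripper's body (76 mm by 85 mm) begins 54 mm behind the grasp point. The pads swing forward as they close: fully open they stand 13 mm farther back than shut.
Start: joints at [1.077, 0.207, 1.542, -0, 1.393, -0.15], TCP at [0.194, 0.541, 0.25] pointing down, gripper open.
Joint ranges: [-2.73, 2.73], [-0.86, 2.22], [0.23, 2.46], [-1.11, 4.25], [0.08, 2.63], [-2.82, 2.82]. Speed limits (rad/s): [2.79, 2.79, 3.14, 3.14, 3.14, 3.14].

## Interface

Orientations are given as a 3x3 rotation matrix whose columns are the frame's x, y, z axes.
In Python, from plant import r, fingers, vision gives the robot as it stands. Calls block until the motion is done:
- r.goto(position, orientation): joint-space move of the TCP to a pose.
- r.movel(position, orientation=None, v=0.15, force_limit=None): straight line of the TCP; orientation=None keeps the orientation; v is the mean speed in m/s. With force_limit (N) it stops when the force on the tool has changed by that much, and returns True; else False.
- r.move_joints(angles): joint-space move.
- fingers.set_gripper(opening): finger opening in m; the grip force is fixed at half the most; returns when the fingers have stopped.
- r.sleep(seconds).
- r.ik(position, orientation): joint angles nearest the present ones, or None.
- r.read_state(): the state.
- vision.snapshot(name): name is "scene" or "top"; returns (picture, depth): 400x640x3 uint8, red, green, blue; 400x640 float32, m along the optical axis (not along the pixel's ray), 0 where there is no reading.
- vision.camera_params(name): a dict with "intrinsics" (3x3 intrinsics, pixels), "world_to_cam" (4x4, takes a point from world to camera coordinates). Camera axes: x right, y down, z forward; pixel columns grow to the right and rows downward; lengths in m; the calibration is good to about 2 mm. A picture is of the moment at which its call begins. camera_params takes no time and is no camera call.
A pose or a line that the arm cannot do raises r.PlanningError and nothing moves.
- r.close_job(): hands the job in; it is judged then, once.
Trained networks look in the newest picture that a camera, given by its name, has taken for a name from the list of things; names that differ only in an ending like _2 or _b are one class to them, and where a whole thing is asked for, a point or a joint stands for the part that bears it (a point fixed in the world has none). Each returns a list of dicts, best first, with "conf" (0 to 1); they miss things now and then, are a little off and sometimes report something else, mostly with a low value. They report only what shows in the picture. A call takes as long as a camera call. They do not tell look-alikes from the thing itself.
- vision.spot_in(camera, thing): "xyz" ([x, y, z] in m, in world coordinates, good to about 4 mm: the middle of the surface that is visible of it).
- vision.trace(camera, thing): "pixels" (400x640 bool, what is visible of it).
The state is a dict: "clock": time; "qpos": joint angles; "qvel": joint speeds; "joint_efforts": joint torques, N m; "tcp_pos": TCP position; "eef_rot": TCP orientation; "wrist_force": force on the tool from outside, world axes, zero at the start; "torque": the same for the moment, N m; "opening": finger opening in m; "grasp_force": force on a finger pad.
Only numpy, scipy, OpenCV 4.12 (cv2) and the standard library are available. Lean on these libraries where they do the work, as an engineer would, in place of code of your own. Each camera call takes 0.05 s, during which the arm holds its last target. There are 200 camera calls.

## Working session

There is one attempt and no reset: what is moved stays moved. The work goes in short steps, each a Python script; the robot and the scene stay as the last script left them, time stands still between calls to the robot, and variables do not carry over. Pictures are saved under pics/ and viewed, at most 10 in all, crops included, and the job is handed in when it is done.

```bash
ls; mkdir -p pics; cat > h.py <<'E'
import numpy as np, cv2
from plant import r, fingers, vision
def save(name,fn,crop=None,s=1):
    p,d=vision.snapshot(name); q=p if crop is None else p[crop[1]:crop[3],crop[0]:crop[2]]
    q=cv2.resize(q,None,fx=s,fy=s,interpolation=cv2.INTER_CUBIC)
    cv2.imwrite('pics/'+fn,q[:,:,::-1]); return p,d
def cloud(name,d):
    c=vision.camera_params(name);K=c["intrinsics"];T=np.linalg.inv(c["world_to_cam"])
    v,u=np.mgrid[:400,:640]
    P=np.stack([(u-K[0][2])*d/K[0][0],(v-K[1][2])*d/K[1][1],d],-1)
    W=P@T[:3,:3].T+T[:3,3]; W[d<=0]=np.nan; return W
def proj(name,X):
    c=vision.camera_params(name);p=c["world_to_cam"]@np.append(X,1);q=c["intrinsics"]@p[:3];return q[:2]/q[2]
def down(a):  # tool down, closing axis y at world angle a
    y=np.array([np.cos(a),np.sin(a),0]);z=np.array([0,0,-1.]);return np.stack([np.cross(y,z),y,z],1)
E
python3 - <<'E'
from h import *
save('scene','s1.png');save('top','t1.png')
for cam in('top','scene'):
  for t in('frame','slate','ramekin','lid','basket','scraper','jar','timer','spoon','bowl'):
    for o in vision.spot_in(cam,t): print(cam,t,round(o['conf'],2),np.round(o['xyz'],3),np.round(proj(cam,o['xyz'])))
print(r.tip_extent, r.read_state()['clock'])
E
```

```text
pics
top frame 0.8 [0.496 0.09  0.016] [290. 214.]
top slate 0.97 [0.527 0.301 0.007] [219. 204.]
top slate 0.96 [0.174 0.307 0.009] [212. 328.]
top slate 0.71 [ 0.548 -0.088  0.005] [350. 197.]
top slate 0.66 [ 0.846 -0.053  0.008] [338. 101.]
top slate 0.6 [0.551 0.102 0.013] [286. 195.]
top slate 0.2 [0.509 0.1   0.06 ] [285. 207.]
top lid 0.78 [0.51  0.104 0.06 ] [283. 207.]
top basket 0.63 [ 0.648 -0.446  0.033] [472. 161.]
top scraper 0.76 [ 0.316 -0.334  0.004] [437. 276.]
top scraper 0.62 [ 0.424 -0.515  0.023] [500. 238.]
top jar 0.85 [0.631 0.442 0.12 ] [158. 160.]
top timer 0.73 [0.348 0.202 0.031] [249. 265.]
top timer 0.69 [0.486 0.087 0.054] [290. 215.]
top spoon 0.68 [0.386 0.503 0.02 ] [146. 252.]
top bowl 0.84 [ 0.422 -0.518  0.022] [501. 239.]
scene frame 0.88 [0.536 0.134 0.012] [347. 239.]
scene slate 0.95 [0.185 0.313 0.004] [460. 201.]
scene slate 0.92 [0.562 0.121 0.017] [338. 241.]
scene slate 0.89 [ 0.55  -0.083  0.007] [287. 208.]
scene slate 0.59 [0.533 0.307 0.009] [401. 271.]
scene slate 0.55 [ 0.849 -0.052  0.007] [218. 278.]
scene ramekin 0.5 [0.536 0.126 0.039] [345. 231.]
scene lid 0.54 [0.515 0.108 0.063] [345. 218.]
scene basket 0.68 [ 0.633 -0.458  0.046] [187. 163.]
scene scraper 0.61 [ 0.322 -0.33   0.007] [280. 144.]
scene jar 0.86 [0.668 0.464 0.108] [443. 327.]
scene timer 0.96 [0.367 0.211 0.027] [402. 214.]
scene timer 0.68 [ 0.631 -0.451  0.046] [189. 164.]
scene spoon 0.76 [0.422 0.535 0.013] [505. 289.]
scene bowl 0.71 [ 0.412 -0.522  0.03 ] [226. 131.]
0.019 1.1
```

View pics/t1.png

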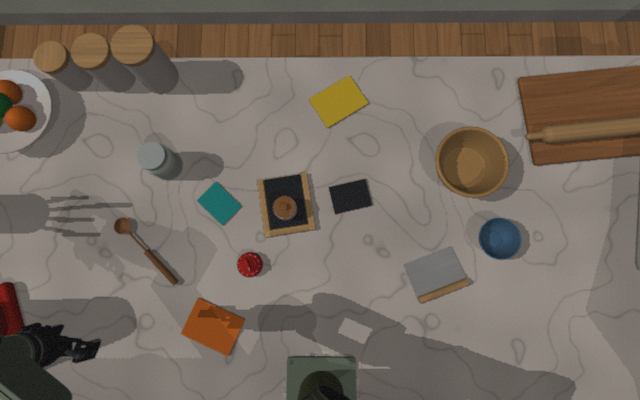

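View pics/s1.png

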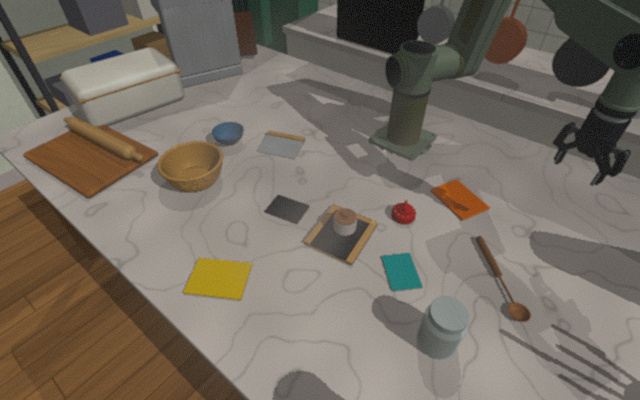

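The top view shows dark grey candidates at (286,195), inside the beech frame under the ramekin, and at (350,197), lying loose. The others are yellow (338,101), turquoise (219,204) and orange (212,328). The one in the frame is larger than the loose grey one, so it fits. The frame's open end looks to be the upper one (world +x). I'll confirm this in a crop.

```bash
python3 - <<'E'
from h import *
p,d=save('top','t2.png',(240,150,390,260),5)
W=cloud('top',d); np.savez('t.npz',p=p,W=W)
m=vision.trace('top','frame')
for o in m: print('frame',o['conf'],o['pixels'].sum())
P=m[0]['pixels']; np.save('fm.npy',P)
c,s,a=cv2.minAreaRect(W[P][:,:2].astype(np.float32)); print(c,s,a)
ms=vision.trace('top','slate')
for o in ms:
    Q=W[o['pixels']]; Q=Q[np.isfinite(Q[:,0])]; print('slate',round(o['conf'],2),cv2.minAreaRect((Q[:,:2]).astype(np.float32)),np.median(Q[:,2]))
for t in('lid','ramekin'):
  for o in vision.trace('top',t):
    Q=W[o['pixels']]; print(t,o['conf'],len(Q),Q.mean(0),Q.max(0),Q.min(0))
# heights on the frame: rows/cols
print(np.round(W[160:250:4,286]*1000).astype(int).tolist())
print(np.round(W[185,250:320:2]*1000).astype(int).tolist())
E
```

```text
frame 0.71 1122
(0.5237821936607361, 0.10354539752006531) (0.17771565914154053, 0.1479392647743225) 11.11839771270752
slate 0.94 ((0.54944908618927, -0.08840084820985794), (0.08727903664112091, 0.12055366486310959), 13.384222984313965) 0.005292252425479482
slate 0.82 ((0.5351306796073914, 0.10449149459600449), (0.15643329918384552, 0.11155801266431808), 8.484261512756348) 0.013410968550982227
slate 0.79 ((0.17575311660766602, 0.3084302246570587), (0.15579013526439667, 0.11580757051706314), 66.32992553710938) 0.006924842262821418
slate 0.78 ((0.8462481498718262, -0.05433167517185211), (0.11197557300329208, 0.14977101981639862), 31.70298957824707) 0.007587995809778203
slate 0.7 ((0.5296152830123901, 0.30174368619918823), (0.11213147640228271, 0.08007748425006866), 47.25519561767578) 0.005281239694681528
lid 0.93 381 [nan nan nan] [nan nan nan] [nan nan nan]
ramekin 0.62 1296 [nan nan nan] [nan nan nan] [nan nan nan]
ramekin 0.49 9 [0.48691946 0.07907103 0.04945744] [0.49100918 0.08344379 0.05906528] [0.48208161 0.0753038  0.03444773]
[[661, 105, 3], [649, 105, 1], [637, 105, 1], [625, 105, -2], [613, 105, -2], [597, 103, 14], [585, 103, 16], [574, 103, 9], [562, 103, 11], [541, 98, 59], [529, 97, 67], [516, 96, 76], [504, 95, 79], [495, 97, 60], [484, 97, 63], [477, 101, 23], [466, 101, 13], [455, 102, 10], [443, 101, 13], [432, 102, 3], [420, 102, -1], [409, 102, -3], [397, 102, -4]]
[[586, 213, -3], [586, 207, -3], [586, 201, -4], [585, 194, 0], [583, 186, 11], [582, 180, 15], [582, 173, 17], [584, 169, 7], [582, 162, 14], [583, 156, 12], [582, 150, 14], [583, 145, 11], [582, 138, 13], [582, 132, 16], [582, 126, 14], [582, 121, 12], [582, 114, 17], [582, 109, 14], [583, 103, 11], [582, 97, 16], [582, 91, 12], [581, 85, 17], [582, 79, 14], [581, 73, 18], [582, 67, 13], [582, 61, 12], [584, 56, 5], [581, 49, 18], [582, 44, 12], [581, 37, 16], [585, 32, -4], [585, 26, -1], [585, 20, -3], [585, 14, 0], [584, 8, 0]]
```

View pics/t2.png

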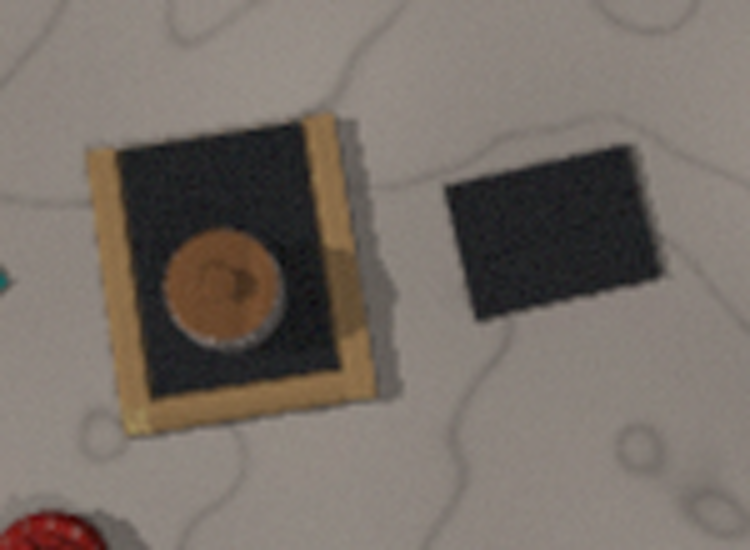

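The crop confirms it. The slate in the frame, about (233,260) in the crop, is larger than the loose grey piece at (553,233). The closed end is the lower rail (250,400), and the open end is the upper edge (210,137). Next I'll compute the poses.

```bash
python3 - <<'E'
from h import *
c=vision.camera_params('top');K=c["intrinsics"];T=np.linalg.inv(c["world_to_cam"])
def ray(u,v,z):
    d=T[:3,:3]@np.array([(u-K[0][2])/K[0][0],(v-K[1][2])/K[1][1],1]);o=T[:3,3];return (o+d*(z-o[2])/d[2])[:2]
f=lambda u,v:((u+.5)/5-.5+240,(v+.5)/5-.5+150)
OL,OR,CR,CL=[ray(*f(*q),0.015) for q in((86,152),(334,115),(377,398),(127,437))]
print(OL,OR,CR,CL,[np.linalg.norm(a-b) for a,b in((OL,OR),(OR,CR),(CR,CL),(CL,OL))])
ctr=(OL+OR+CR+CL)/4
ex=(CL-OL)+(CR-OR); ex/=np.linalg.norm(ex); ey2=(OR-OL)+(CR-CL); ey2/=np.linalg.norm(ey2)
ey=np.array([-ex[1],ex[0]]); print('dot',ex,ey,ey2)
th=np.mean([np.arctan2(ex[1],ex[0])%(2*np.pi),(np.arctan2(ey2[1],ey2[0])-np.pi/2)%(2*np.pi)] if ey@ey2>0 else [np.arctan2(ex[1],ex[0])]*2)
ex=np.array([np.cos(th),np.sin(th)]); O=ctr-ex*0.009
print('th',th,'ctr',ctr,'O',O)
z=np.load('t.npz');W=z['W']
m=(W[...,2]>0.052)&(abs(W[...,0]-.51)<.06)&(abs(W[...,1]-.1)<.06)
Q=W[m]; print('lid',len(Q),Q.mean(0),cv2.minEnclosingCircle(Q[:,:2].astype(np.float32)),np.percentile(Q[:,2],[10,50,90,99]))
# lid disc from the picture: ellipse centre (222,288), disc top ~ z
p,d=vision.snapshot('scene');Ws=cloud('scene',d)
m=(Ws[...,2]>0.035)&(abs(Ws[...,0]-.51)<.06)&(abs(Ws[...,1]-.1)<.06)
Q=Ws[m]; print('scene',len(Q),cv2.minEnclosingCircle(Q[:,:2].astype(np.float32)))
print([ray(*f(222,288),h) for h in(.06,.067)])
np.savez('frame.npz',O=O,th=th)
for a in(th+np.pi/2,th-np.pi/2): print(r.ik([.51,.1,.2],down(a)))
E
```

```text
[0.59722538 0.18954541] [0.61917449 0.04231956] [0.45054873 0.01655054] [0.42827958 0.16169453] [np.float64(0.14885299809396546), np.float64(0.17058337513771193), np.float64(0.14684241004410103), np.float64(0.17122603270606546)]
dot [-0.98761871 -0.15687347] [ 0.15687347 -0.98761871] [ 0.14954024 -0.98875564]
th 3.29540634971685 ctr [0.52380704 0.10252751] O [0.53270079 0.10390638]
lid 424 [0.50807029 0.10098514 0.06471917] ((0.5091051459312439, 0.10173769295215607), 0.03301998972892761) [0.06005289 0.06423853 0.06952137 0.07794499]
scene 452 ((0.5100379586219788, 0.10452171415090561), 0.034226998686790466)
[array([0.50916163, 0.10289469]), array([0.50818483, 0.10215478])]
[ 2.69906836e-02  1.37650153e-01  1.73060531e+00 -4.44089210e-16
  1.27333719e+00  1.44397331e+00]
[ 2.69906836e-02  1.37650153e-01  1.73060531e+00 -4.44089210e-16
  1.27333719e+00 -1.69761934e+00]
```

```bash
cat >> h.py <<'E'
try:
    _f=np.load('frame.npz'); O=_f['O']; th=float(_f['th']); ex=np.array([np.cos(th),np.sin(th)]); ey=np.array([-ex[1],ex[0]])
    F=lambda x,y,z: np.append(O+x*ex+y*ey,z)
    R=down(th+np.pi/2)
except FileNotFoundError: pass
def st(*k):
    s=r.read_state(); print({q:np.round(s[q],3).tolist() for q in ('clock','tcp_pos','wrist_force','opening','grasp_force')})
E
python3 - <<'E'
from h import *
P=np.array([.5093,.1025]); D=np.array([.41,-.035])
r.goto(np.append(P,.16),R); st()
hit=r.movel(np.append(P,.014+.029),v=.12,force_limit=8); print(hit); st()
if not hit:
    fingers.set_gripper(.05); st()
    r.movel(np.append(P,.10),v=.08); st()
    save('scene','s2.png',(260,150,420,280),5)
E
```

```text
{'clock': 3.375, 'tcp_pos': [0.509, 0.103, 0.16], 'wrist_force': [0.673, -0.049, -0.646], 'opening': 0.086, 'grasp_force': 0.0}
False
{'clock': 4.5, 'tcp_pos': [0.51, 0.103, 0.044], 'wrist_force': [0.092, -0.38, -0.317], 'opening': 0.085, 'grasp_force': 0.0}
{'clock': 4.825, 'tcp_pos': [0.511, 0.103, 0.045], 'wrist_force': [-0.464, -0.748, 5.555], 'opening': 0.065, 'grasp_force': 66.562}
{'clock': 5.692, 'tcp_pos': [0.509, 0.102, 0.1], 'wrist_force': [-0.945, 0.503, -3.105], 'opening': 0.065, 'grasp_force': 66.814}
```

View pics/s2.png

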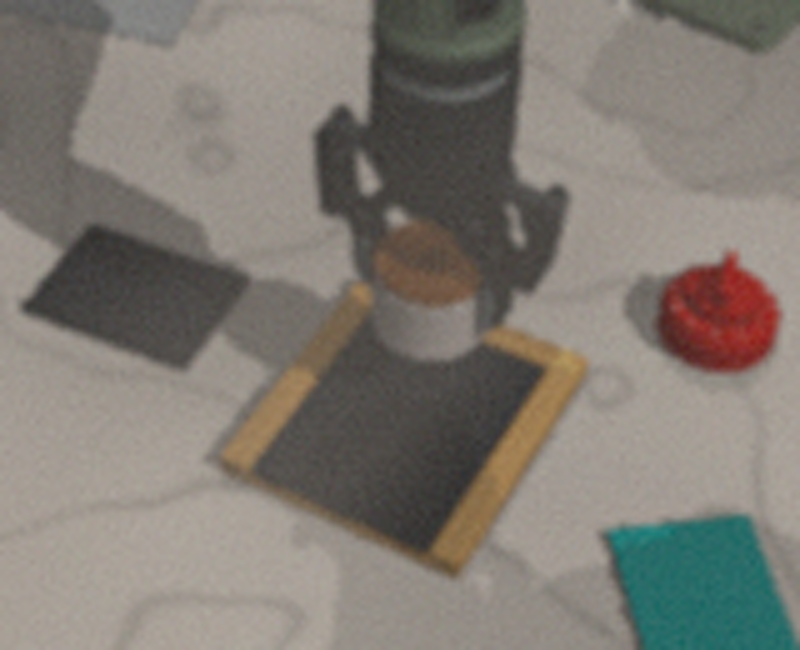

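The ramekin (420,290 in the crop) is held upright with its lid on, clear of the slate. Next I'll set it on the counter at (0.41, -0.035).

```bash
python3 - <<'E'
from h import *
D=np.array([.41,-.035])
r.movel(np.append(D,.10),v=.12); r.movel(np.append(D,.042),v=.1)
hit=r.movel(np.append(D,.028),v=.03,force_limit=4); print(hit); st()
fingers.set_gripper(.085); st()
r.movel(np.append(D,.13),v=.12); 
fingers.set_gripper(.045)
r.goto(F(.03,0,.10),R); st()
hit=r.movel(F(.03,0,.045),v=.12,force_limit=8);print(hit)
hit=r.movel(F(.03,0,.020),v=.02,force_limit=6);print(hit); st()
if not hit: hit=r.movel(F(.03,0,.010),v=.01,force_limit=6);print(hit); st()
save('scene','s3.png',(260,120,420,250),5)
E
```

```text
True
{'clock': 8.467, 'tcp_pos': [0.41, -0.035, 0.031], 'wrist_force': [-0.681, 0.449, 5.663], 'opening': 0.065, 'grasp_force': 67.528}
{'clock': 8.808, 'tcp_pos': [0.409, -0.035, 0.03], 'wrist_force': [0.184, -0.729, -0.152], 'opening': 0.085, 'grasp_force': 0.0}
{'clock': 10.967, 'tcp_pos': [0.502, 0.099, 0.1], 'wrist_force': [0.396, -0.673, 0.168], 'opening': 0.045, 'grasp_force': 0.0}
False
True
{'clock': 12.342, 'tcp_pos': [0.503, 0.099, 0.031], 'wrist_force': [-0.445, -0.27, 5.086], 'opening': 0.045, 'grasp_force': 2.084}
```

View pics/s3.png

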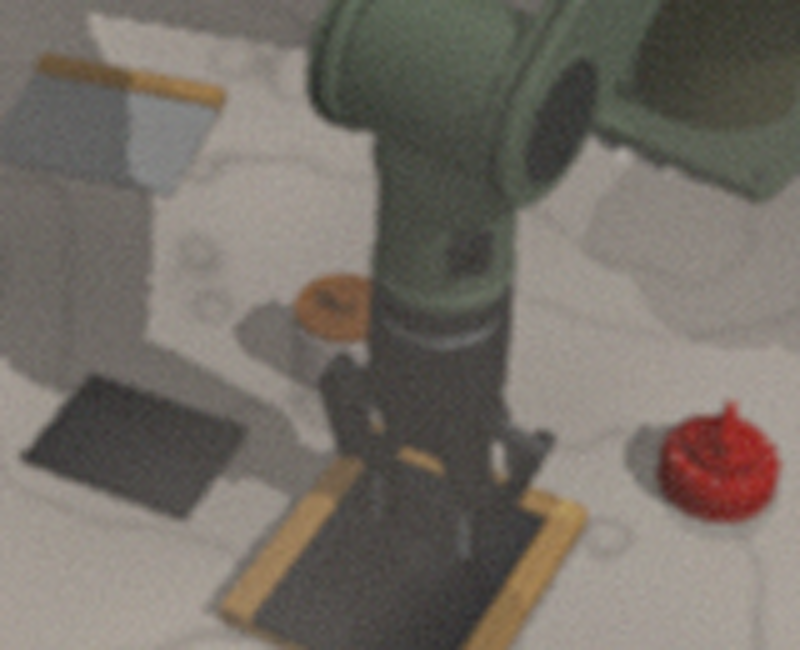

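The ramekin stands covered on the counter at (340,320 in the crop), and both fingertips rest on the slate at about (380,500) and (465,540). Next I'll press and draw it with force feedback.

```bash
python3 - <<'E'
from h import *
zc=.0305; fz=0
f=lambda: r.read_state()['wrist_force']
for i in range(25):
    r.movel(F(.03,0,zc),v=.02); r.sleep(.05); fz=f()[2]; print(round(zc,5),round(fz,1),end='; ')
    if fz>17: break
    zc-=.0004 if fz>8 else .0006
print(); st()
x=.03
while x>-.042 and fz<32:
    x-=.006; r.movel(F(x,0,zc),v=.04); w=f(); fz=w[2]; print(round(x,3),round(zc,5),np.round(w,1),end='; ')
    zc+=np.clip((fz-19)*.00006,-.0005,.0005)
st()
r.movel(F(x,0,.06),v=.08); r.movel(F(.05,0,.15),v=.2)
save('top','t4.png',(240,150,390,260),4)
E
```

```text
0.0305 5.4; 0.0299 10.2; 0.0295 13.0; 0.0291 14.1; 0.0287 17.0; 0.0283 20.0; 
{'clock': 14.192, 'tcp_pos': [0.504, 0.099, 0.031], 'wrist_force': [-6.425, -0.741, 19.994], 'opening': 0.045, 'grasp_force': 9.975}
0.024 0.0283 [-2.2 -0.5 14.8]; 0.018 0.02805 [-2.6 -0.8 16.8]; 0.012 0.02791 [-2.9 -0.3 17.1]; 0.006 0.0278 [-3.6 -0.8 17.3]; 0.0 0.0277 [-2.9 -1.3 17.4]; -0.006 0.0276 [-3.1 -0.1 17.7]; -0.012 0.02752 [-3.2 -0.5 17.6]; -0.018 0.02744 [-2.2  0.  17.3]; -0.024 0.02734 [-3.  -0.  18.7]; -0.03 0.02732 [-2.7  0.3 17.7]; -0.036 0.02723 [-2.3 -0.8 17.2]; -0.042 0.02713 [-3.2 -0.6 17.8]; -0.048 0.02706 [-2.6  0.7 17.7]; {'clock': 18.092, 'tcp_pos': [0.583, 0.111, 0.031], 'wrist_force': [-2.65, 0.684, 17.722], 'opening': 0.045, 'grasp_force': 8.906}
```

View pics/t4.png

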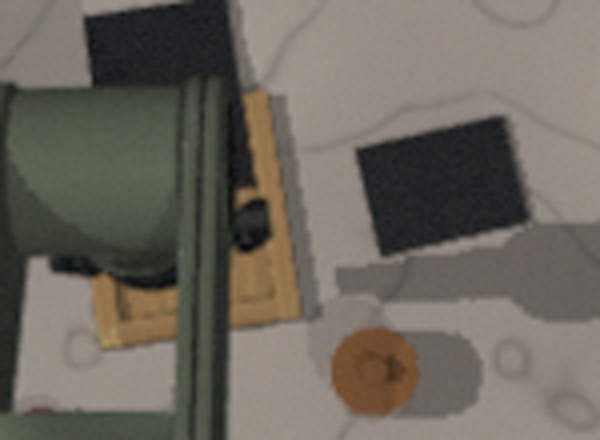

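The slate has been drawn about 80 mm out. Its rear edge is at about row 187 in the crop, and the frame's bare floor shows behind it. The ramekin at (375,370) is still covered. Next I'll let the fingers down into the gap and push the rear edge.

```bash
python3 - <<'E'
from h import *
X=.04
r.movel(F(X,0,.06),v=.15); r.movel(F(X,0,.03),v=.06)
hit=r.movel(F(X,0,.019),v=.015,force_limit=3); s=r.read_state(); zf=s['tcp_pos'][2]; print(hit,zf); st()
z=zf+.001
r.movel(F(X,0,z),v=.02); st()
x=X
while x>-.0985:
    x=x-.0105; hit=r.movel(F(x,0,z),v=.05,force_limit=20); s=r.read_state()
    print(round(x,3),hit,np.round(s['wrist_force'],1),round(s['tcp_pos'][2],4))
    if hit: break
st()
E
```

```text
True 0.02286034198333847
{'clock': 21.45, 'tcp_pos': [0.493, 0.098, 0.023], 'wrist_force': [-0.317, -0.282, 4.265], 'opening': 0.045, 'grasp_force': 2.098}
{'clock': 21.7, 'tcp_pos': [0.493, 0.098, 0.024], 'wrist_force': [-0.145, 0.484, -0.834], 'opening': 0.045, 'grasp_force': 0.0}
0.029 False [-0.5 -0.   0.1] 0.0239
0.019 False [-0.9  0.6 -0.1] 0.024
0.008 False [ 0.2  0.7 -0.9] 0.024
-0.002 False [ 0.   0.5 -0.1] 0.024
-0.013 False [-0.7  0.1  0.5] 0.024
-0.023 False [-0.3 -0.5 -0.1] 0.0241
-0.034 False [ 1.5  0.5 -0.1] 0.024
-0.044 False [0.5 0.2 0.2] 0.024
-0.055 False [-0.9 -1.1  0.1] 0.024
-0.065 False [ 0.5 -0.2 -0.5] 0.024
-0.076 False [-0.8  0.4 -0.5] 0.0241
-0.086 False [ 0.4 -0.4 -0.1] 0.024
-0.097 False [ 0.1 -0.9 -0.5] 0.0239
-0.107 False [-0.1  0.3 -0.2] 0.0239
{'clock': 26.717, 'tcp_pos': [0.639, 0.12, 0.024], 'wrist_force': [-0.085, 0.342, -0.187], 'opening': 0.045, 'grasp_force': 0.0}
```

```bash
python3 - <<'E'
from h import *
p,d=save('scene','s5.png',(240,150,430,320),4)
E
```

```text
(no output)
```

View pics/s5.png

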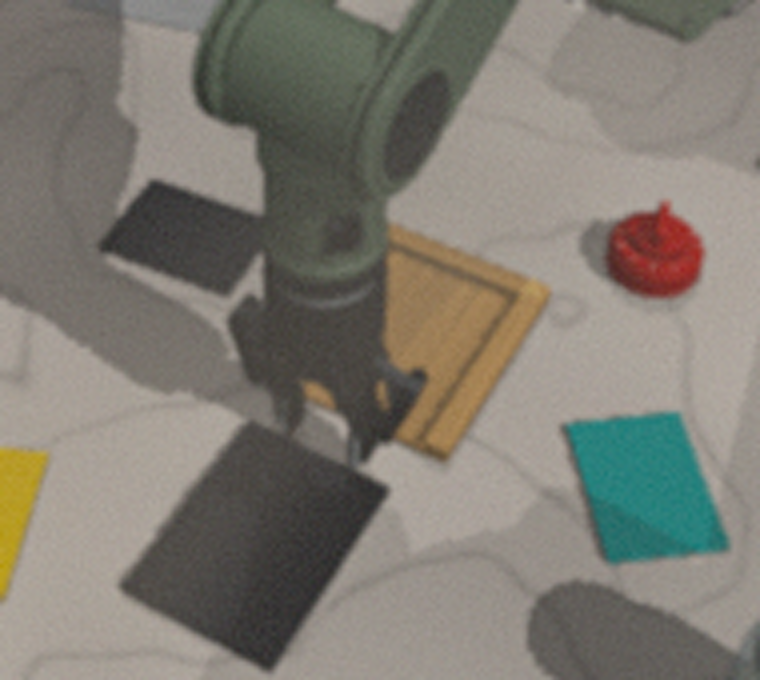

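The slate (255,540) lies flat on the marble, clear of the frame's step, and the frame is empty. Next I'll bring the ramekin back.

```bash
python3 - <<'E'
from h import *
r.movel(F(-.097,0,.13),v=.15); fingers.set_gripper(.085)
D=np.array([.4095,-.035])
p,d=vision.snapshot('top');W=cloud('top',d)
m=(W[...,2]>0.038)&(W[...,2]<.068)&(abs(W[...,0]-.41)<.05)&(abs(W[...,1]+.035)<.05)
c=cv2.minEnclosingCircle(W[m][:,:2].astype(np.float32)); print(m.sum(),c)
r.goto(np.append(D,.14),R)
hit=r.movel(np.append(D,.030),v=.12,force_limit=8); print(hit); st()
if hit: raise SystemExit
fingers.set_gripper(.05); st(); zg=r.read_state()['tcp_pos'][2]
r.movel(np.append(D,.11),v=.08)
r.movel(F(0,0,.11),v=.12); r.movel(F(0,0,.048),v=.1)
hit=r.movel(F(0,0,.033),v=.03,force_limit=4); print(hit,zg); st()
fingers.set_gripper(.085)
r.movel(F(0,0,.14),v=.12); r.movel([.36,-.15,.25],v=.25); st()
save('top','t6.png',(230,120,390,270),4)
p,d=vision.snapshot('top');W=cloud('top',d)
m=(W[...,2]>0.044)&(W[...,2]<.09)&(abs(W[...,0]-O[0])<.06)&(abs(W[...,1]-O[1])<.06)
Q=W[m];c=cv2.minEnclosingCircle(Q[:,:2].astype(np.float32));e=np.array(c[0])-O; print(c,'frame xy',e@ex,e@ey,Q[:,2].max())
for o in vision.trace('top','slate'):
    Q=W[o['pixels']]; Q=Q[np.isfinite(Q[:,0])]; q=Q[:,:2]-O; print(round(o['conf'],2),'slate x',np.percentile(q@ex,[1,99]),'y',np.percentile(q@ey,[1,99]),np.median(Q[:,2]))
E
```

```text
423 ((0.40963292121887207, -0.035863183438777924), 0.03277574107050896)
False
{'clock': 30.258, 'tcp_pos': [0.41, -0.035, 0.03], 'wrist_force': [0.184, -0.168, 0.135], 'opening': 0.085, 'grasp_force': 0.0}
{'clock': 30.592, 'tcp_pos': [0.41, -0.035, 0.031], 'wrist_force': [-1.893, 1.491, 8.143], 'opening': 0.065, 'grasp_force': 64.966}
True 0.03145183404666033
{'clock': 34.625, 'tcp_pos': [0.533, 0.104, 0.038], 'wrist_force': [0.244, 0.789, 5.112], 'opening': 0.065, 'grasp_force': 67.424}
{'clock': 37.442, 'tcp_pos': [0.36, -0.149, 0.249], 'wrist_force': [0.499, -0.038, -0.518], 'opening': 0.085, 'grasp_force': 0.0}
((0.5323054194450378, 0.10309998691082001), 0.03312922641634941) frame xy 0.0005142490756212459 0.0007362999175845735 0.07357116332551206
0.96 slate x [0.24638821 0.3963035 ] y [-0.3343973 -0.1731575] 0.00696902994550852
0.95 slate x [-0.3544085 -0.2150801] y [0.12587524 0.28527969] 0.007507107209989705
0.93 slate x [-0.08355543  0.02796694] y [-0.25324843 -0.14306431] 0.005092403508121457
0.92 slate x [-0.02821069  0.0550104 ] y [0.13653929 0.24847509] 0.005377260158542896
```

View pics/t6.png

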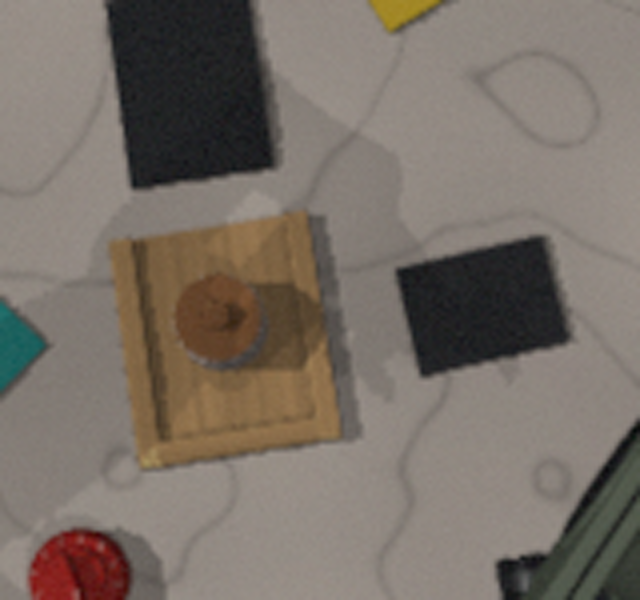

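The covered ramekin stands within 1 mm of the frame's middle (220,320). The slate (195,90) lies flat and clear of the open end, and the arm touches nothing.

```bash
python3 - <<'E'
from h import *
print(r.close_job()); st()
E
```

```text
the job is handed in; nothing more can be done
None
the job is handed in; nothing more can be done
```

The job is handed in at about 38 s of the allowed 72 s: the slate lies flat on the marble clear of the frame (drawn out at about 20 N at most), and the covered ramekin stands upright within about 1 mm of the empty frame's middle.

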